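# Set the side leg of a cookbook stand and hold its cam lever shut

## Robot

A 7-joint arm with a two-finger parallel gripper is mounted at the origin on a cart in front of the work surface, level with it; the furniture and walls round the work are solid. World frame = base frame: x ahead of the robot, y to its left, z up, the work surface at z = 0. Lengths are in m, angles in degrees, forces in N, time in s.
With the tool pointing down it reaches from about 0.4 to 0.85 m from the base axis. Payload 10.4 kg.
Tool frame: the origin (TCP) lies at the very end of the fingers, on their centre line; the grasp point (between the pads) lies 19 mm behind it; z points along the fingers, y is the line along which they close (so a half turn about z gives the same grasp; the last joint's range is limited). The gripper opens to 85 mm and grips with 20 to 120 N. Pads are 22 mm wide; open, the fingers measure 114 mm over their backs; the gripper's body (76 mm by 85 mm) begins 54 mm behind the grasp point. The pads swing forward as they close: fully open they stand 13 mm farther back than shut.
Start: joints at [-69.706, 19.034, -3.707, 83.658, 1.238, 77.344, -5.071], TCP at [0.23, 0.581, 0.231] pointing down, gripper open.
Joint ranges: [-148.97, 148.97], [-28.65, 121.19], [-84.17, 76.75], [9.2, 138.47], [-72.65, 252.65], [3.7, 117.97], [-149.18, 149.18]. Speed limits (degrees/s): [127.2, 127.2, 159.86, 159.86, 180, 180, 180].

## Interface

Orientations are given as a 3x3 rotation matrix whose columns are the frame's x, y, z axes.
In Python, from bench import r, gripper_to, cams, order, nets gives the robot as it stands. Calls block until the motion is done:
- r.move_pose(position, orientation): joint-space move of the TCP to a pose.
- r.movel(position, frame=None, vel=0.15): straight line of the TCP; frame=None keeps the orientation; vel is the mean speed in m/s.
- r.set_joints(angles): joint-space move.
- gripper_to(opening, strength=None): finger opening in m; strength is the grip in N (None keeps the last); returns when the fingers have stopped.
- r.hold(seconds).
- r.solve_ik(position, orientation): joint angles nearest the present ones, or None.
- r.observe(): the state.
- cams.get_image(name): name is "side" or "top" or "wrist"; returns the picture (480x640x3 uint8, blue, green, red); there is no depth.
- cams.calibration(name): a dict with "intrinsics" (3x3 intrinsics, pixels), "T" (4x4, takes a point from camera to world coordinates); the wrist camera has in their place "mount" (4x4, takes a point from camera to tool coordinates, whose origin is the TCP and whose axes are the flange's). Camera axes: x right, y down, z forward; pixel columns grow to the right and rows downward; lengths in m; the calibration is good to about 2 mm. A picture is of the moment at which its call begins: read the wrist's pose just before it. calibration takes no time and is no camera call.
A pose or a line that the arm cannot do raises r.MotionError and nothing moves.
- order.finish_job(): hands the job in; it is judged then, once.
Trained networks look in the newest picture that a camera, given by its name, has taken for a name from the list of things; names that differ only in an ending like _2 or _b are one class to them, and where a whole thing is asked for, a point or a joint stands for the part that bears it (a point fixed in the world has none). Each returns a list of dicts, best first, with "p" (0 to 1); they miss things now and then, are a little off and sometimes report something else, mostly with a low value. They report only what shows in the picture. A call takes as long as a camera call.
- nets.spot_in(camera, target): "point" ([x, y, z] in m, in world coordinates, good to about 4 mm: the middle of the surface that is visible of it).
- nets.outline_of(camera, target): "mask" (480x640 bool, what is visible of it).
- nets.mark_of(camera, target): "point" ([x, y, z] in m, in world coordinates, good to about 4 mm: a listed point, or the origin of a listed thing).
The state is a dict: "time_s": time; "joints": joint angles; "dq": joint speeds; "joint_efforts": joint torques, N m; "tool_pos": TCP position; "orientation": TCP orientation; "wrist_force": force on the tool from outside, world axes, zero at the start; "wrist_torque": the same for the moment, N m; "width": finger opening in m; "gripper_force": force on a finger pad.
Only numpy, scipy, OpenCV 4.12 (cv2) and the standard library are available. Lean on these libraries where they do the work, as an engineer would, in place of code of your own. Each camera call takes 0.05 s, during which the arm holds its last target. There are 200 camera calls.

## Task

Get the cookbook stand ready: first slide the dark cover fully shut over the page-clip compartment. Then slide the spring-loaded side leg out, with its red cam lever still open, until the white pointer stands at the red mark clip; pause there a moment and, keeping the leg at the mark, swing the cam lever fully shut by pinching it against the leg's black tab (never shut it while the leg is away from the mark). Finish still pinching lever and tab together with the leg at the mark - do not let go, I will put the locking pin in - and leave the salt shaker, honey jar and soup tin where they stand.

Things in the scene. Friction and masses are not known exactly. Their poses are not given: they have to be found in the camera images.
- stand: wooden cookbook stand, fixed: base board 210 (x) x 300 (y) x 14 mm on the worktop, from x -95 to +115 mm, y -150 to +150 mm about its origin (at worktop height). z up; +y (left, seen from the robot) is the way the leg runs out and the cover opens; +x points to the slatted back rest (from x 74 mm, leaning away, 155 mm high). Leg lane x = -60 mm (rails 26 mm high), compartment lane x = 18 mm, y -118 to -12 mm
- cover (a joint): dark brown flat sliding cover 66 x 106 x 5 mm, its top 33.5 mm above the worktop; m, 0 = fully shut over the compartment (hard stop), grows as it slides open towards the stand's +y, at most 0.11. Stays where it is left; needs about 1 N to slide
- cover_grip (a point): middle of the top of the cover's upright grip rib, 53 mm above the worktop. The rib is 40 mm long along the stand's x, 10 mm thick along the stand's y and 20 mm high above the cover
- leg (a joint): aluminium side leg with a grey foot at its end; m, 0 = run in, grows as it slides out along the stand's +y, at most 0.12. A spring draws it back to 0 with about 2 N at 0 and 4 N at 0.1, so it returns if let go. Tab, pointer and cam lever ride on it
- leg_tab (a point): middle of the top edge of the black upright tab on the leg, 80 mm above the worktop. Tab 44 mm wide along the stand's x, 8 mm thick along its y, standing on a black block whose top is 34 mm above the worktop and which reaches 13 mm to the -y and 37 mm to the +y of the tab's middle plane. Push the tab's -y face to slide the leg out; move along the stand's y only
- leg_pointer (a point): white pointer on the near (stand -x) side of the leg, level with the middle plane of the tab (same stand y), 34 mm above the worktop
- mark: red clip with a white line, 12 x 12 x 10 mm, fixed on the near edge of the stand: the length mark. Origin at the centre of its underside, 14 mm above the worktop; axes parallel to the stand's. The leg is at the mark when the white pointer stands beside the clip within its 12 mm width (same stand y as the clip's middle, to 6 mm); that is at leg = 0.045 to 0.095
- cam (a joint): red cam lever on the leg; rad, 0 = fully shut (flat along the tab, hard stop), grows as it swings away from the tab to the stand's +y about a vertical pin; starts at 0.55 to 0.68. Stays where it is left (friction 0.04 N m). The pin is 32 mm to the stand's +x and 13 mm to the +y of point leg_tab; shut, the lever points from it to the stand's -x, towards the robot
- lever_tip (a point): top of the lever's free end, 74 mm above the worktop, 50 mm from the pin
- cam_blade: blade of the red cam lever, 50 mm long, 6 mm thick, 44 to 74 mm above the worktop; origin on the pin at worktop height. Open, tab and blade span about 50 mm along the stand's y (the tip reaches at most 50 mm to the +y of the tab's middle plane); shut, 20 mm. Finger pads fit best at leg_tab's stand x, clear of the lever's 15 mm thick hub
- salt_shaker: small salt shaker, 44 x 44 x 90 mm, bystander; origin at the centre of its underside
- honey_jar: honey jar with red lid, 58 x 62 x 86 mm, bystander; origin at the centre of its underside
- soup_tin: low food tin with a green label, 75 x 75 x 58 mm, bystander; origin at the centre of its underside

How it is judged (in metres and radians):
On the way, in this order (a step that is already met when the one before it is completed fails the run):
1. the cover is fully shut over the compartment, the lever still open (value of joint cover below 0.005 m and value of joint cam above 0.4 rad), for 0.2 s.
2. the leg is held at the red mark (pointer within 6 mm of the clip's middle) with the lever still open (all of step 1 and y of leg_pointer in the frame of mark between -0.006 and 0.006 m), for 0.2 s.
At the end, for the whole second after the job is handed in: cover shut to 5 mm, pointer within 6 mm of the middle of the red mark clip along the slide, cam lever shut to 0.1 rad, the leg still, and the fingers still pressing on the lever blade with more than 2 N (value of joint cover below 0.005 m and value of joint cam below 0.1 rad and y of leg_pointer in the frame of mark between -0.006 and 0.006 m and contact force between the fingers and cam_blade above 2 N and velocity of joint leg between -0.01 and 0.01 m/s); the arm keeps its last pose, push and grip.
It fails at once if the cam lever is shut (under 0.25 rad) while the pointer is more than 12 mm from the mark (value of joint cam below 0.25 rad and not (y of leg_pointer in the frame of mark between -0.012 and 0.012 m)).
It fails at once if the salt shaker is moved by more than 25 mm (distance of salt_shaker from where it was at the start of the episode above 0.025 m).
It fails at once if the honey jar is moved by more than 25 mm (distance of honey_jar from where it was at the start of the episode above 0.025 m).
It fails at once if the soup tin is moved by more than 25 mm (distance of soup_tin from where it was at the start of the episode above 0.025 m).
It also fails if it takes over 58 s, if anything falls off the work surface, if the arm or the gripper's body presses on something with over 40 N, if the wrist force passes 120 N, or if a joint passes its speed limit or range.

## Working session

There is one attempt and no reset: what is moved stays moved. The work goes in short steps, each a Python script; the robot and the scene stay as the last script left them, time stands still between calls to the robot, and variables do not carry over. Pictures are saved under pics/ and viewed, at most 10 in all, crops included, and the job is handed in when it is done.

```bash
ls; mkdir -p pics
python3 - <<'E'
from bench import r,cams,nets
import cv2,numpy as np
for c in ["top","side"]:
    im=cams.get_image(c); cv2.imwrite(f"pics/{c}0.png",im)
    for t in ["stand","cover_grip","leg_tab","leg_pointer","mark","lever_tip","cam_blade","salt_shaker","honey_jar","soup_tin"]:
        o=nets.mark_of(c,t)[:2]
        print(c,t,[(np.round(d["point"],3).tolist(),round(d["p"],2)) for d in o])
print(r.observe()["time_s"])
E
```

```text
pics
top stand []
top cover_grip [([0.526, -0.088, 0.053], 0.92)]
top leg_tab [([0.428, -0.153, 0.075], 0.8)]
top leg_pointer [([0.405, -0.147, 0.033], 0.79), ([0.505, -0.102, -0.002], 0.63)]
top mark [([0.416, -0.097, 0.011], 0.58)]
top lever_tip [([0.426, -0.111, 0.074], 0.6)]
top cam_blade [([0.466, -0.14, -0.002], 0.63)]
top salt_shaker [([0.405, -0.149, 0.034], 0.6), ([0.688, 0.123, 0.004], 0.59)]
top honey_jar [([0.77, 0.108, 0.0], 0.68)]
top soup_tin [([0.692, -0.287, 0.003], 0.98)]
side stand [([0.505, -0.098, -0.002], 0.89), ([0.4, -0.147, 0.035], 0.52)]
side cover_grip [([0.529, -0.088, 0.053], 0.83)]
side leg_tab [([0.437, -0.149, 0.083], 0.66)]
side leg_pointer [([0.401, -0.147, 0.034], 0.63)]
side mark [([0.415, -0.099, 0.016], 0.52)]
side lever_tip [([0.43, -0.109, 0.072], 0.71)]
side cam_blade [([0.467, -0.144, -0.0], 0.74)]
side salt_shaker [([0.688, 0.125, 0.0], 0.9)]
side honey_jar [([0.768, 0.104, 0.002], 0.77)]
side soup_tin [([0.695, -0.287, -0.001], 0.87)]
1.1
```

View pics/top0.png

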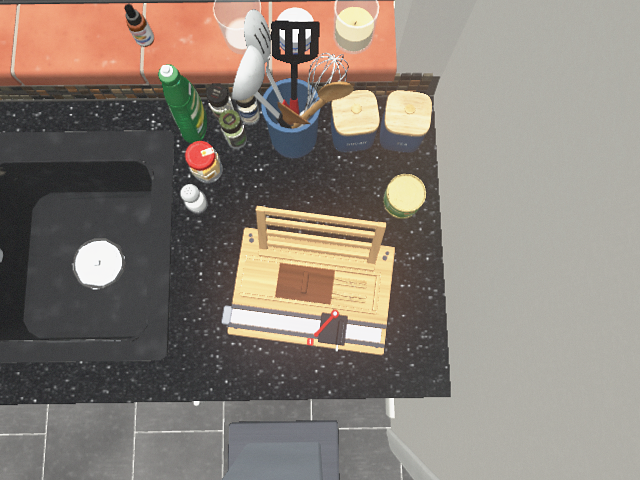

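View pics/side0.png

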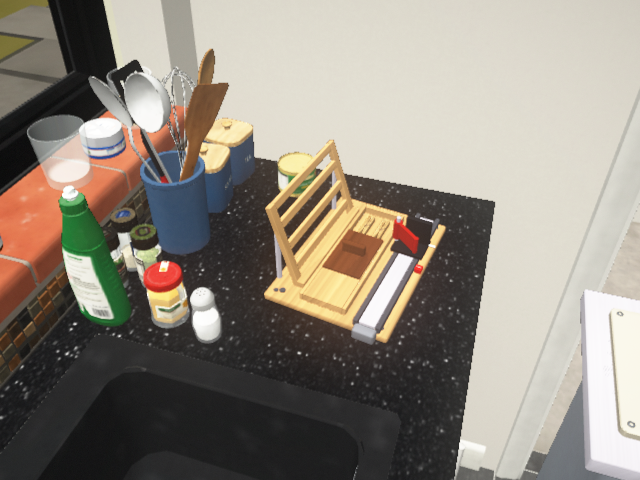

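The top picture shows the stand (corners about (229,335) and (384,353), so yaw ≈ -6.6°). The cover is about 80 mm open with its rib at pixel (305,282), and the lever is open at (310,342). The networks agree with this, and the lane is clear. I'll move in and take one close look.

```bash
cat > h.py <<'E'
from bench import r,gripper_to,cams,order,nets
import numpy as np,cv2
TH=np.radians(-6.6); O=np.array([0.505,-0.100,0.])
c,s=np.cos(TH),np.sin(TH)
S=np.array([[c,-s,0],[s,c,0],[0,0,1]])
W=lambda x,y,z: O+S@np.array([x,y,z])
L=lambda p: S.T@(np.asarray(p)-O)
D=S@np.diag([1.,-1,-1])     # tool down, tool y along stand -y
D2=S@np.diag([-1.,1,-1])
def st():
    o=r.observe(); return L(o["tool_pos"]),S.T@np.asarray(o["wrist_force"]),o
E
python3 - <<'E'
from h import *
print(np.round(r.observe()["orientation"],2).tolist())
for R in (D,D2):
    for p in [(0.018,0.06,.04),(0.018,-.06,.04),(-.06,-.035,.04),(-.06,.02,.04)]:
        q=r.solve_ik(W(*p),R); print(None if q is None else np.round(q,0))
E
```

```text
[[-0.93, 0.37, -0.0], [0.37, 0.93, 0.0], [0.0, 0.0, -1.0]]
[-38.  24.  44. 111. -20.  53. -80.]
[-26.  25.  46. 110. -22.  54. -66.]
[-32.  13.  47. 121. -13.  50. -74.]
[-36.  12.  44. 122. -11.  50. -83.]
[-30.  21.  34. 111. -15.  52.  95.]
[-24.  24.  43. 110. -21.  54. 113.]
[-31.  13.  46. 121. -12.  50. 105.]
[-33.  11.  40. 122. -10.  50.  96.]
```

Run:
```python
from h import *
r.move_pose(W(0.0,0.055,.26),D2); 
print(st()[0], st()[2]["time_s"])
im=cams.get_image("wrist"); cv2.imwrite("pics/w1.png",im)
for t in ["stand","cover_grip","leg_tab","leg_pointer","mark","lever_tip","cam_blade"]:
    print(t,[(np.round(L(d["point"]),3).tolist(),round(d["p"],2)) for d in nets.mark_of("wrist",t)[:2]])
o=r.observe();m=cams.calibration("wrist");print(m["mount"],m["intrinsics"])
```

```text
[3.88461815e-05 5.59542074e-02 2.59921124e-01] 3.5417
stand [([0.003, -0.003, 0.001], 0.84)]
cover_grip [([0.021, 0.014, 0.052], 0.8)]
leg_tab [([-0.07, -0.057, 0.081], 0.87)]
leg_pointer [([-0.088, -0.058, 0.031], 0.72), ([-0.073, -0.015, 0.075], 0.6)]
mark [([-0.082, -0.009, 0.015], 0.45)]
lever_tip [([-0.073, -0.015, 0.073], 0.87)]
cam_blade [([-0.033, -0.045, 0.0], 0.56)]
[[-1.19487111e-04 -9.44773931e-01 -3.27722758e-01  8.55282919e-02]
 [ 9.99999776e-01  1.02895282e-04 -6.61229221e-04 -9.01193532e-04]
 [ 6.58433256e-04 -3.27722763e-01  9.44773707e-01 -1.43149236e-01]
 [ 0.00000000e+00  0.00000000e+00  0.00000000e+00  1.00000000e+00]] [[353.67760396   0.         316.21520921]
 [  0.         353.67760396 237.18416265]
 [  0.           0.           1.        ]]
```

View pics/w1.png

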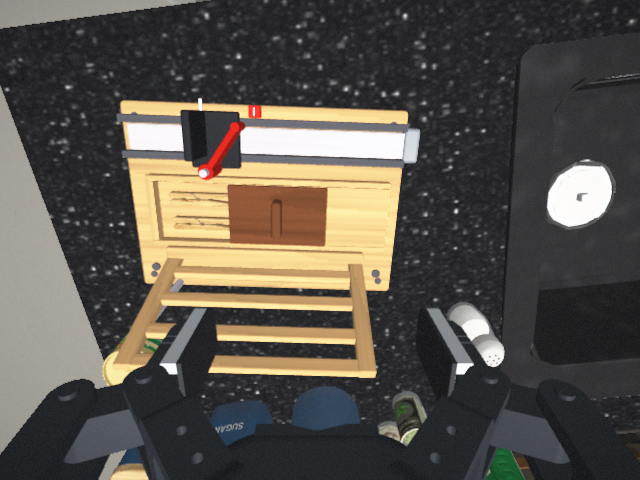

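The wrist view shows the pointer at (200,104), the mark at (255,111), the lever from (205,172) to (236,127) and the rib at (277,218). The board's near edge runs from (122,101) to (408,111), slightly tilted in the image. I'll refine the stand pose from these corners and check the points against known heights.

Run:
```python
from h import *
m=cams.calibration("wrist");o=r.observe()
T=np.eye(4);T[:3,:3]=o["orientation"];T[:3,3]=o["tool_pos"];T=T@m["mount"]
def ray(T,K,u,v,z):
    d=T[:3,:3]@np.linalg.solve(K,[u,v,1]);return T[:3,3]+d*(z-T[2,3])/d[2]
P={}
for n,u,v,z in [("nearR",122,101,.014),("nearL",408,111,.014),("farR",146,283,.014),("farL",389,291,.014),("mark",255,106,.024),("pointerTip",200,99,.034),("pin",205,172,.074),("rib",277,202,.053),("footL",419,130,.026)]:
    P[n]=ray(T,m["intrinsics"],u,v,z);print(n,np.round(L(P[n]),4))
a=P["nearL"]-P["nearR"];print("yaw",np.degrees(np.arctan2(-a[0],a[1])),np.linalg.norm(a))
a=P["farL"]-P["farR"];print("yaw",np.degrees(np.arctan2(-a[0],a[1])),np.linalg.norm(a))
m=cams.calibration("top")
a=ray(m["T"],m["intrinsics"],229,335,.014)-ray(m["T"],m["intrinsics"],384,353,.014);print("yaw top",np.degrees(np.arctan2(-a[0],a[1])),np.linalg.norm(a))
```

```text
nearR [-0.0986 -0.1457  0.014 ]
nearL [-0.0889  0.149   0.014 ]
farR [ 0.1087 -0.1537  0.014 ]
farL [0.1195 0.1434 0.014 ]
mark [-0.0936 -0.0076  0.024 ]
pointerTip [-0.0998 -0.0592  0.034 ]
pin [-0.0352 -0.049   0.074 ]
rib [-0.0018  0.0142  0.053 ]
footL [-0.0705  0.1589  0.026 ]
yaw -8.48173688834816 0.29486531551713263
yaw -8.68126038509719 0.2973089288162923
yaw top -7.446075281471923 0.29512499093176253
```

```bash
sed -i 's/radians(-6.6)/radians(-8.3)/; s/0.505,-0.100,0/0.505,-0.1015,0/' h.py
python3 - <<'E'
from h import *
gripper_to(0.0,40)
r.move_pose(W(.018,.06,.12),D2); r.movel(W(.018,.06,.041),vel=.12)
r.hold(.2);p,f,o=st();print(p,f);f0=f
y=.06
r.movel(W(.018,.04,.041),vel=.05)
y=.04
while y>-.062:
    y-=.004; r.movel(W(.018,y,.041),vel=.05)
    p,f,o=st(); 
    if f[1]-f0[1]>6: break
print(y,p,f-f0,o["time_s"])
cv2.imwrite("pics/w2.png",cams.get_image("wrist"))
print([(np.round(L(d["point"]),3),d["p"]) for d in nets.mark_of("wrist","cover_grip")[:1]])
E
```

```text
[0.01853049 0.06015567 0.04175256] [ 0.6514847   0.35066944 -0.1361258 ]
-0.05200000000000002 [ 0.0180243  -0.04878577  0.04091195] [-2.21173976 11.68734386  3.71541024] 12.6417
[(array([ 0.02 , -0.066,  0.052]), 0.58)]
```

View pics/w2.png

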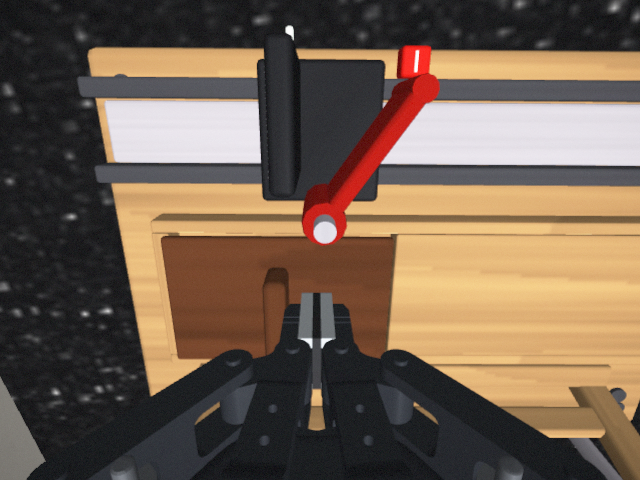

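The cover is shut: the rib is at -0.066 (expected -0.065) with 11.7 N against the stop. The view is close enough to measure pointer (290,33), mark line (416,60) and tab top (281,110). Next I'll straddle the tab and lever.

```bash
cat >> h.py <<'E'
def px(T,K,u,v,z):
    d=T[:3,:3]@np.linalg.solve(K,[u,v,1]);return L(T[:3,3]+d*(z-T[2,3])/d[2])
def wcam():
    m=cams.calibration("wrist");o=r.observe()
    T=np.eye(4);T[:3,:3]=o["orientation"];T[:3,3]=o["tool_pos"];return T@m["mount"],m["intrinsics"]
E
python3 - <<'E'
from h import *
T,K=wcam()
for n,u,v,z in [("mark",416,60,.024),("pointer",290,33,.034),("tabfar",284,193,.08),("tabnear",281,38,.08),("pin",325,232,.08),("tip",425,88,.074),("railL",640,88,.026),("railR",80,86,.026)]:
    print(n,np.round(px(T,K,u,v,z),4))
p=st()[0]
r.movel(W(.018,p[1]+.015,.041),vel=.1)
r.movel(W(.018,p[1]+.015,.15),vel=.25)
gripper_to(.085,40)
r.move_pose(W(-.06,-.036,.15),D2)
r.movel(W(-.06,-.036,.10),vel=.15)
print(st()[0],st()[2]["time_s"],st()[2]["width"])
cv2.imwrite("pics/w3.png",cams.get_image("wrist"))
E
```

```text
mark [-0.0886 -0.0092  0.024 ]
pointer [-0.0963 -0.0599  0.034 ]
tabfar [-0.0453 -0.0597  0.08  ]
tabnear [-0.0862 -0.0593  0.08  ]
pin [-0.033  -0.0473  0.08  ]
tip [-0.0747 -0.0188  0.074 ]
railL [-0.0782  0.0841  0.026 ]
railR [-0.0783 -0.1472  0.026 ]
[-0.05949544 -0.0363916   0.10025431] 15.3333 0.08499717326788941
```

View pics/w3.png

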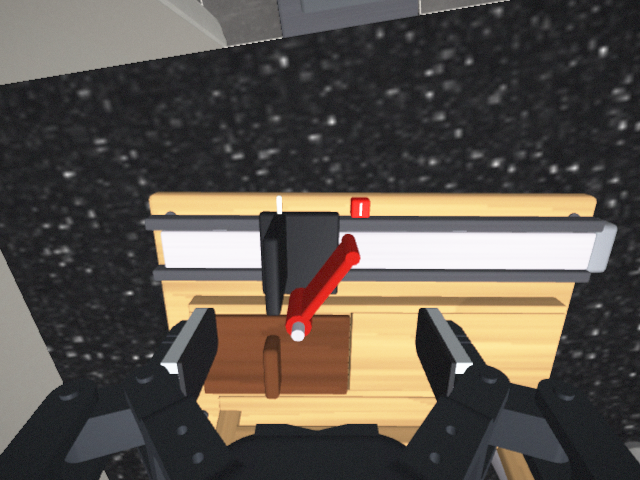

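Rails come out parallel to my frame, so the yaw is right. The tab is at x -0.065 and the mark at y -0.009, so the leg must travel 50 mm. In the picture the lane is clear and the fingers straddle the tab and lever. I'll descend and push the leg out.

Run:
```python
from h import *
X=-.065
r.movel(W(X,-.036,.10),vel=.1)
r.movel(W(X,-.036,.041),vel=.1)
gripper_to(.068)
r.hold(.1);p,f,o=st();f0=f;print(p,o["width"])
for y in [-.024,-.010,.005,.0195]:
    r.movel(W(X,y,.041),vel=.06); p,f,o=st();print(np.round(p,4),np.round(f-f0,1))
r.hold(.2);p,f,o=st();print(p,o["time_s"],o["width"])
cv2.imwrite("pics/w4.png",cams.get_image("wrist"))
print([(np.round(L(d["point"]),4),d["p"]) for t in("leg_pointer","mark","leg_tab") for d in nets.mark_of("wrist",t)[:2]])
```

```text
[-0.06488457 -0.03592378  0.04117565] 0.06775786510171969
[-0.065  -0.0236  0.041 ] [-0.2 -2.5  1.2]
[-0.065  -0.0099  0.041 ] [-0.1 -2.9 -0.9]
[-0.0649  0.005   0.041 ] [-0.3 -2.4  1.3]
[-0.0649  0.0194  0.0411] [ 0.2 -2.6  1.3]
[-0.0648974   0.01917238  0.04104798] 18.5167 0.06766004131629318
[(array([-0.0865, -0.0102,  0.0311]), 0.76), (array([-0.0825, -0.0086,  0.0158]), 0.76), (array([-0.0681, -0.0143,  0.0796]), 0.71)]
```

View pics/w4.png

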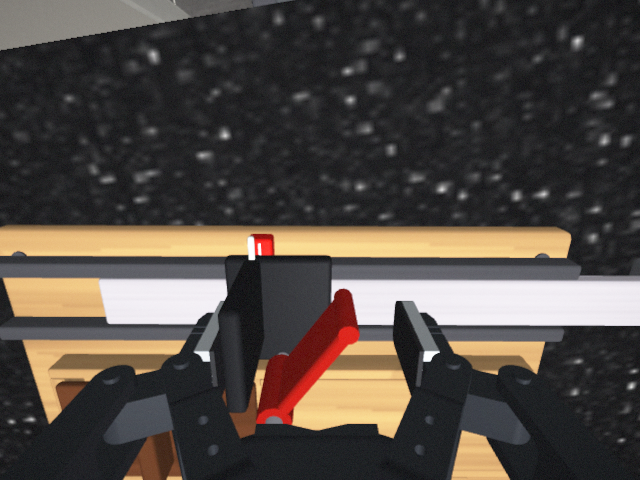

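The pointer (251,246) is just right of the clip's white line (260,248) in stand terms and partly hides the clip. I'll compute the remaining offset, correct it, and look closer.

Run:
```python
from h import *
T,K=wcam()
a=px(T,K,251,246,.034);b=px(T,K,260.5,248,.024);print(a,b)
p=st()[0];dy=(b-a)[1];print(dy)
im=cv2.imread("pics/w4.png")[215:285,200:320];cv2.imwrite("pics/w4c.png",cv2.resize(im,None,fx=6,fy=6,interpolation=cv2.INTER_CUBIC))
```

```text
[-0.09406988 -0.01142101  0.034     ] [-0.089281   -0.00885906  0.024     ]
0.0025619489612768616
```

View pics/w4c.png

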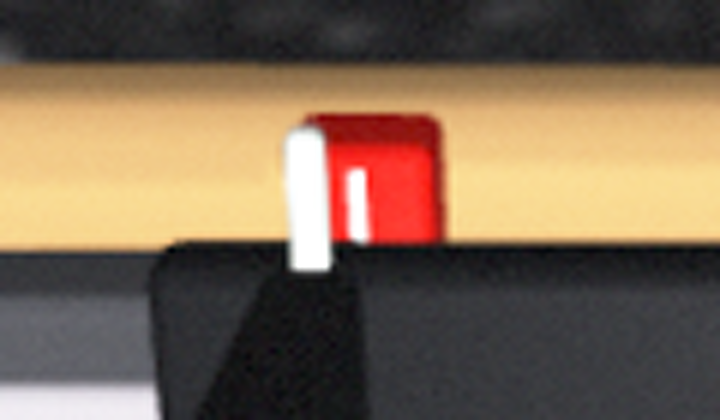

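The pointer is about 2.3 mm short of the clip's middle. I'll correct that, pause, then close the fingers in small steps while shifting the TCP so the tab stays put.

Run:
```python
from h import *
X=-.065;Y=.0195+.0023
r.movel(W(X,Y,.041),vel=.03); r.hold(.5)
w0=st()[2]["width"]; tab=lambda p,w:p[1]-w/2
p,f,o=st();print(p,f,tab(p,w0),o["time_s"]); t0=Y-w0/2
for w in np.arange(.064,.0215,-.004):
    gripper_to(w,40)
    wa=st()[2]["width"]
    r.movel(W(X,t0+wa/2,.041),vel=.03)
    p,f,o=st();print(round(w,3),round(wa,4),np.round(tab(p,o["width"])-t0,4),np.round(f,1),round(o["gripper_force"],1))
    if wa>w+.003: break
print(o["time_s"])
cv2.imwrite("pics/w5.png",cams.get_image("wrist"))
```

```text
[-0.06498683  0.0218011   0.04101295] [ 0.91477238 -3.22025107  1.39452759] -0.012337604385578595 19.4667
0.064 0.0642 -0.0003 [ 0.8 -3.9  1.6] 1.8
0.06 0.06 -0.0001 [-0.7 -4.1  0.9] 1.8
0.056 0.0561 -0.0003 [ 0.3 -3.5  0.7] 1.8
0.052 0.0521 -0.0001 [-0.2 -4.1  0.6] 1.8
0.048 0.0479 -0.0002 [-0.3 -4.5  3. ] 3.5
0.044 0.0438 -0.0003 [-0.1 -3.8  1.7] 2.6
0.04 0.0399 -0.0003 [ 0.5 -3.2  1.7] 2.4
0.036 0.0363 0.0 [ 0.2 -2.6  2.2] 2.3
0.032 0.0321 -0.0001 [ 0.9 -3.8  2.3] 2.4
0.028 0.028 -0.0 [ 0.5 -3.8  1.9] 2.5
0.024 0.0244 -0.0 [ 0.  -3.4  3. ] 2.5
24.6
```

View pics/w5.png

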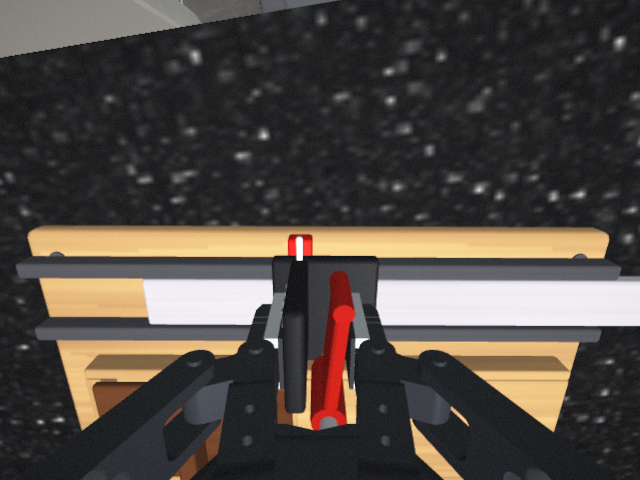

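The pointer (299,247) is centred on the clip (288 to 312) and the lever is nearly shut. Final squeeze next.

Run:
```python
from h import *
X=-.065;t0=.0218-.06766/2
for w in (.021,.0):
    gripper_to(w,40); wa=st()[2]["width"]
    r.movel(W(X,t0+wa/2,.041),vel=.03)
r.hold(.5);p,f,o=st();print(p,wa,o["width"],p[1]-o["width"]/2-t0,f,o["gripper_force"],o["time_s"])
cv2.imwrite("pics/w6.png",cams.get_image("wrist"))
```

```text
[-0.06508747 -0.00283213  0.04110621] 0.01830670938313138 0.01864725130223892 -0.0001257570426673009 [-1.19063224 -3.2428615   5.48158407] 41.11139953136444 26.0833
```

View pics/w6.png

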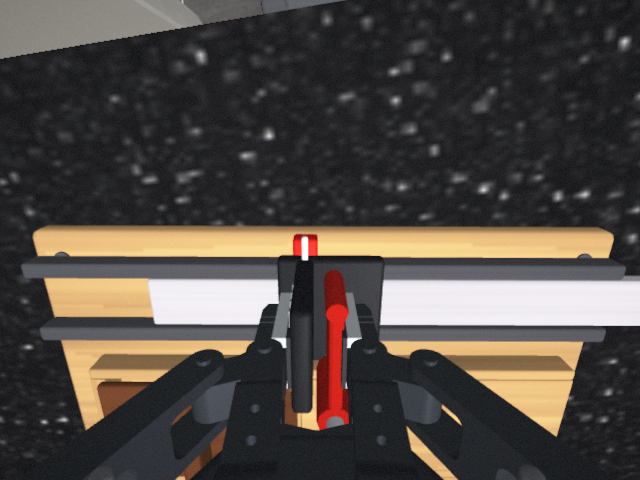

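The lever is shut flat along the tab, the pointer is centred on the clip (305 against 293 to 317), and the grip is 41 N. Handing in.

```bash
python3 -c "
from h import *
print(order.finish_job())"
```

```text
the job is handed in; nothing more can be done
None
```

I handed the job in at about 26 s; the judge's verdict was not shown. At that point the cover was shut, the leg stood at the mark with the cam lever shut, the fingers were still pinching lever and tab at about 41 N, and the arm had gone nowhere near the salt shaker, honey jar or soup tin.

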